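# Clear a stuck slug from a bush with a push rod

## Robot

A 6-joint arm with a two-finger parallel gripper is mounted at the origin on the work surface. World frame = base frame: x ahead of the robot, y to its left, z up, the work surface at z = 0. Lengths are in mm, angles in rad, forces in N, time in s.
With the tool pointing down it reaches from about 300 to 775 mm from the base axis. Payload 14.6 kg.
Tool frame: the origin (TCP) lies between the finger pads; the fingertips stand 25 mm ahead of it and the grasp point (between the pads) lies 6 mm ahead of it; z points along the fingers, y is the line along which they close (so a half turn about z gives the same grasp; the last joint's range is limited). The gripper opens to 94 mm and grips with 3 to 60 N. Pads are 16 mm wide; open, the fingers measure 119 mm over their backs; the gripper's body (75 mm by 177 mm) begins 78 mm behind the grasp point.
Start: joints at [-1.383, 0.3, 1.521, -0, 1.321, -0.067], TCP at [138.622, -532.234, 230.446] pointing down, gripper open.
Joint ranges: [-3.03, 3.03], [-0.79, 2.21], [0.23, 2.52], [-1.04, 4.18], [0, 3.07], [-2.55, 2.55]. Speed limits (rad/s): [2.22, 2.22, 2.57, 3.14, 3.14, 3.14].

## Interface

Orientations are given as [roll, pitch, yaw] about the fixed x, y, z axes, in that order (R = Rz(yaw) Ry(pitch) Rx(roll)).
In Python, from cell import manip gives the robot as it stands. The module is installed in compiled form; this text tells all that it offers.
- The arm moves only by the tool step_arm, never from a script. Its argument "series" is one flat list of numbers, 5 for each row, row after row: the shift along the world's x, y, z in mm, then the turn about the world's z in rad, then the closure, from 0 (fully open) to 1 (shut). In form: [dx, dy, dz, spin, jaw, dx, dy, dz, spin, jaw, ...]. A call has 1 to 20 rows; each row shifts and turns the commanded pose from where the row before left it; what a row does not reach is not made up. A row lasts 1/8 s, in which the tool goes at most 62.5 mm and 10.7 degrees, less where a joint would pass 70% of its speed; a pose out of reach is approached as far as the arm can. A call is refused whole if a number of a shift passes 62.5 or a number of a turn 0.188, either way. A call with a gripper value outside its range is refused whole. The fingers move at their own pace and stop on an object; "squeeze" is the grip in N (left out, the last holds). Time passes only in rows, so rows that do not move let the fingers close. It gives the time, the measured TCP pose, the force, the opening and the grip force at its end, in the units of the state.
- manip.read_state(): the state, without advancing time (a new reading comes with each control period).
- manip.camera(name): name is "side" or "top" or "wrist"; returns (picture, depth): 384x512x3 uint8, blue, green, red; 384x512 float32, mm along the optical axis (not along the pixel's ray), 0 where there is no reading.
- manip.camera_info(name): a dict with "fovy" (degrees; the focal length in pixels is half the picture's height over the tangent of half this angle, whatever the lens; pixels are square), "cx", "cy" (the principal point, pixels), "eye" and "orientation" of the camera in the world. Camera axes: x right, y down, z forward; pixel columns grow to the right and rows downward; lengths in mm; the calibration is good to about 2 mm. A picture is of the moment at which its call begins: read the wrist's pose just before it. camera_info takes no time and is no camera call; for the wrist camera it gives the pose at the moment of the call.
- manip.sign_off(): hands the job in; it is judged then, once.
The state is a dict: "clock": time; "joints": joint angles; "qd": joint speeds; "effort": joint torques, N m; "eef_pos": TCP position; "eef_rot": TCP orientation; "wrist_force": force on the tool from outside, world axes, zero at the start; "moment": the same for the moment, N m; "finger_gap": finger opening in mm; "finger_force": force on a finger pad.
Only numpy, scipy, OpenCV 4.12 (cv2) and the standard library are available. Lean on these libraries where they do the work, as an engineer would, in place of code of your own. Each camera call takes 0.05 s, during which the arm holds its last target. There are 200 camera calls.

## Task

A steel slug is stuck in the bore of the brass bush on the stand. Take the push rod from its oak rest, put it down the bush from above and push the slug out of the bottom into the tray, pressing on until the rod's collar beds lightly but firmly on the bush's rim, and never ramming it. Then draw the rod out, stand it back in its rest with the collar down on the wood, and let go; leave the other things on the bench undisturbed.

Things in the scene. Friction and masses are not known exactly. Their poses are not given: they have to be found in the camera images.
- stand: Fixed oak base 110 (its x) x 140 (its y) x 12 mm, origin at the centre of its underside, z up. Two brass pillars at y = +-56 mm carry an oak bridge (36 mm wide in x, top 92 mm above the bench, pillar nuts to 97 mm) that clamps an upright brass bush over the tray; the bush's axis passes through this origin. The bush is spoilt if the rod bears on it with 25 N or more.
- tray (a point): Centre of the floor of the open aluminium tray fixed on the base below the bush: 88 x 88 mm, 3 mm walls, rim 30 mm above the bench; this point is 15 mm above the bench.
- bush_axis (a point): Point on the vertical axis of the bush, 110 mm above the bench. The bush is an open tube 50 mm long, 28 mm outside, bore 14 mm (16 mm in the top 2 mm). It is clamped at an unmeasured height: its rim is anywhere from 98 to 122 mm above the bench, up to 12 mm above or below this point, and its lower end 50 mm below its rim.
- slug: Plain steel slug, a cylinder 12 mm in diameter and 18 mm long, upright inside the bush at the start; origin at the centre of its lower end, z along its axis. Two sprung leaves in the bore grip it: it takes about 6 to 18 N to push until its top is past the bush's lower end, then it drops out by itself. At most 40 N may be put on it.
- slug_center (a point): The middle of the slug, 9 mm from either end.
- rod: Push rod, 90 g, upright in its rest at the start: steel shaft 9 mm thick, 52 mm long, below a round steel collar (24 mm across, 6 mm thick); above it a dark square handle 20 x 20 mm, 55 mm tall, sides along x and y. Origin on the axis at the collar's underside (the face that beds), z up to the handle. With the collar bedded on the bush the shaft stands 2 mm out of its lower end.
- rod_tip (a point): Lower end of the rod's shaft, 52 mm below the underside of the collar.
- rest: The rod's rest: oak block 70 x 70 mm, 72 mm tall, fixed to the bench, with an upright 14 mm through hole at its middle; origin at the centre of its underside, z up.
- rest_mouth (a point): Centre of the hole's mouth on the rest's top face, 72 mm above the bench; the underside of the rod's collar sits here when the rod is home.
- insulator: Ribbed green glass insulator, 60 mm across, 82 mm tall, standing loose on the bench; origin at the centre of its underside.
- earpiece: Chromed headphone earpiece shell, a round dome 64 mm across, 23 mm tall, loose on the bench; origin at the centre of its underside.
- valve_base: Brown bakelite valve base, 40 mm across, 38 mm tall on four short pins, loose on the bench; origin at the centre of its underside.
- test_board: Oak test board 90 x 120 mm, 18 mm thick, fixed to the bench, carrying a nickel toggle switch (to 58 mm high) and two brass terminal posts; not used. Origin at the centre of its underside.
Things that resemble listed ones, but are neither listed nor needed, are in the scene too. What is shaped like the stand but pink is not meant.

How it is judged (in metres and radians):
On the way, in this order (a step that is already met when the one before it is completed fails the run):
1. the held rod's tip is inside the bush (contact force between the fingers and rod above 1 N and horizontal distance between rod_tip and bush_axis below 0.005 m and height (world z) of rod_tip below 0.0965 m), for 0.05 s.
2. the slug is out in the tray and the held rod's collar bears on the bush's rim with over 3 N (contact force between the fingers and rod above 1 N and x of slug_center in the frame of stand between -0.044 and 0.044 m and y of slug_center in the frame of stand between -0.044 and 0.044 m and z of slug_center in the frame of stand below 0.032 m and horizontal distance between rod_tip and bush_axis below 0.005 m and height (world z) of rod_tip below 0.072 m and contact force between rod and stand above 3 N), for 0.2 s.
At the end, for the whole second after the job is handed in: The slug lies at rest in the tray (its middle within 44 mm of the tray's centre lines and below 32 mm); the rod stands upright (within 0.08 rad) in its rest, the collar's underside within 3 mm of the mouth's height and 6 mm of its centre, at rest and released (x of slug_center in the frame of stand between -0.044 and 0.044 m and y of slug_center in the frame of stand between -0.044 and 0.044 m and z of slug_center in the frame of stand below 0.032 m and linear speed of each of slug, rod below 0.02 m/s and horizontal distance between rod and rest_mouth below 0.006 m and z of rod in the frame of rest_mouth between -0.003 and 0.003 m and angle between rod's own z axis and vertical below 0.08 rad); the robot touches nothing.
It fails at once if the rod bears on the bush or stand with 25 N or more (contact force between rod and stand above 25 N).
It fails at once if the rod presses the slug with 40 N or more (contact force between rod and slug above 40 N).
It fails at once if the insulator is moved more than 15 mm (distance of insulator from where it was at the start of the episode above 0.015 m).
It fails at once if the earpiece is moved more than 15 mm (distance of earpiece from where it was at the start of the episode above 0.015 m).
It fails at once if the valve base is moved more than 15 mm (distance of valve_base from where it was at the start of the episode above 0.015 m).
It also fails if it takes over 64 s, if anything falls off the work surface, if the arm or the gripper's body presses on something with over 40 N, if the wrist force passes 120 N, or if a joint passes its speed limit or range.

## Working session

There is one attempt and no reset: what is moved stays moved. The work goes in short steps, Python scripts to look and compute and a tool call to move; the robot and the scene stay as the last step left them, time stands still between calls to the robot, and variables do not carry over. Pictures are saved under pics/ and viewed, at most 10 in all, crops included, and the job is handed in when it is done.

Besides the shell and the picture viewer there is one more tool, called after "Call:" as name(argument=value, ...), one argument or row to a line, values as JSON. step_arm: Moves the arm, as the interface text tells. Its arguments: {"type":"object","properties":{"series":{"type":"array"},"squeeze":{"type":"number"}},"required":["series"]}

```bash
mkdir -p pics; cat > h.py <<'E'
import numpy as np,cv2
from cell import manip
from scipy.spatial.transform import Rotation as R
def snap(n):
    i=manip.camera_info(n); p,d=manip.camera(n); np.savez(''+n+'.npz',p=p,d=d,i=np.array(i,dtype=object)); return p,d,i
def load(n):
    z=np.load(''+n+'.npz',allow_pickle=True); return z['p'],z['d'],z['i'].item()
def cloud(d,i):
    f=192/np.tan(np.radians(i['fovy'])/2); v,u=np.mgrid[:384,:512]
    c=np.stack([(u-i['cx'])/f*d,(v-i['cy'])/f*d,d],-1)
    o=np.array(i['orientation']); M=o if o.shape==(3,3) else R.from_euler('xyz',o).as_matrix()
    w=c@M.T+np.array(i['eye']); w[d==0]=np.nan; return w
E
python3 - <<'E'
from h import *
ps=[]
for n in('top','side'):
    p,d,i=snap(n); print(n,i); cv2.imwrite(f'pics/{n}0.png',cv2.resize(p,(800,600)))
print(manip.read_state())
E
```

```text
top {'fovy': 48.1139618973417, 'cx': 255.14328406184885, 'cy': 191.23784154987732, 'eye': array([ 365.61766027,   -7.87130744, 1198.95810693]), 'orientation': array([-2.96071922, -0.02293937, -1.58952255])}
side {'fovy': 45.18419341602162, 'cx': 261.29046104466147, 'cy': 193.0372084389435, 'eye': array([ 471.03739426, -871.91802709,  952.24681283]), 'orientation': array([-2.36090218e+00, -9.63909162e-04, -1.02415278e-01])}
{'clock': 0.1, 'joints': array([-1.38261631e+00,  3.00416101e-01,  1.52147821e+00,  3.44181828e-05,
        1.32068272e+00, -6.66022236e-02]), 'qd': array([ 0.00165312, -0.00135884,  0.00081207,  0.00266841,  0.00083928,
       -0.00048177]), 'effort': array([ 1.62242497e-03, -5.32643473e+01, -3.53284121e+01,  7.09994417e-02,
        2.34738953e-02, -7.06581886e-05]), 'eef_pos': array([ 138.5875155 , -532.05766698,  229.96000047]), 'eef_rot': array([-3.14061268e+00, -9.87780123e-05,  2.54773654e-01]), 'wrist_force': array([-0.74778574, -0.66323288,  0.14983075]), 'moment': array([-0.02694882, -0.04683679,  0.03948521]), 'finger_force': 0.0, 'finger_gap': 94.0840666317037}
```

View pics/top0.png

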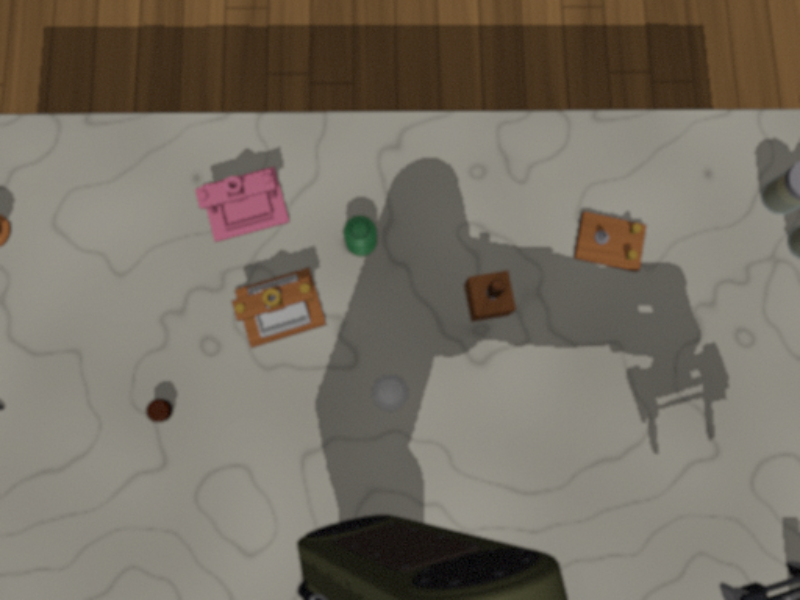

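View pics/side0.png

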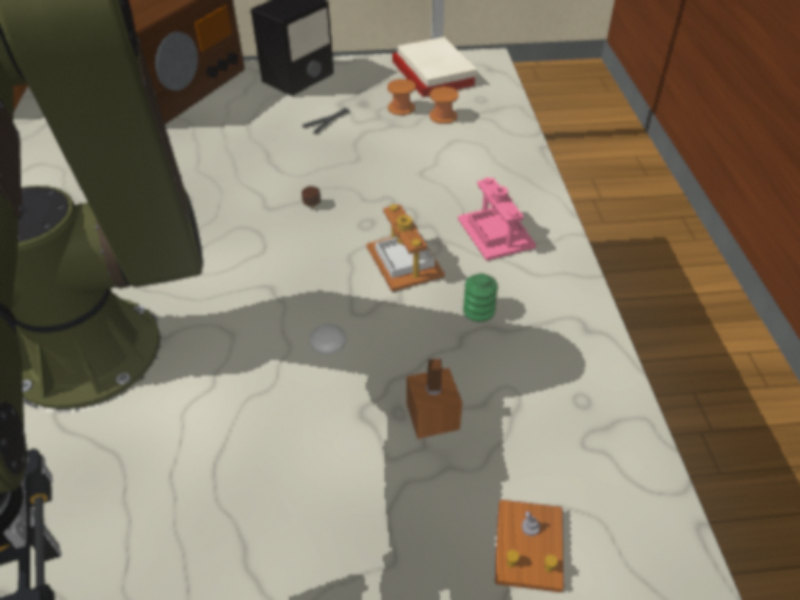

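The top view shows the wanted stand at about (280,305) with its bush at (271,297), and the rod in its rest at (492,292). The pink decoy is at (243,205) and the insulator at (360,236). The side view agrees.

```bash
python3 - <<'E'
from h import *
for n in('top','side'):
    p,d,i=load(n); w=cloud(d,i); s=1.5625
    def pt(u,v): return np.round(w[int(v/s),int(u/s)],0)
    if n=='top':
        rc,bc=pt(480,305)[:2],pt(271,297)[:2]; print(rc,bc,pt(360,236),pt(390,393),pt(160,410),'bench',pt(600,420))
    def rep(name,c,r,z0,z1):
        m=(np.hypot(w[...,0]-c[0],w[...,1]-c[1])<r)&(w[...,2]>z0)&(w[...,2]<z1)
        q=w[m]; 
        if len(q)<5: print(n,name,len(q)); return
        rect=cv2.minAreaRect(q[:,:2].astype(np.float32)); print(n,name,len(q),'z',np.percentile(q[:,2],[5,50,95]).round(1),'rect',np.round(rect[0],1),np.round(rect[1],1),round(rect[2],1))
    rep('resttop',rc,60,64,80); rep('handle',rc,60,120,150); rep('handle all',rc,60,90,150)
    rep('bridge',bc,70,86,95); rep('bush',bc,22,95.5,130); rep('bench',rc,140,-10,10)
p,d,i=load('top')
c=p[150:240,120:360]; cv2.imwrite('pics/c1.png',cv2.resize(c,(800,300),interpolation=cv2.INTER_CUBIC))
E
```

```text
[ 559. -176.] [574. 177.] [680.  28.  83.] [416. -19.  24.] [393. 370.  38.] bench [ 364. -391.    1.]
top resttop 516 z [69.2 73.2 77. ] rect [ 579.2 -197.3] [70.6 70.4] 9.4
top handle 66 z [127.9 133.8 137.4] rect [ 579.4 -197.3] [19.1 20.2] 86.2
top handle all 96 z [ 99.4 132.  137.1] rect [ 579.3 -197.3] [20.5 20.4] 86.3
top bridge 481 z [89.  92.6 94.8] rect [570.8 173.2] [ 40.7 133.8] 14.5
top bush 96 z [ 95.9 106.6 110.4] rect [571.4 177.8] [33.1 39.6] 18.2
top bench 6708 z [-2.9  1.   4.9] rect [ 558.9 -177. ] [277.  279.2] 88.8
side resttop 521 z [70.  73.2 76.6] rect [ 579.7 -196.3] [70.  72.9] 8.7
side handle 95 z [121.1 133.  136.6] rect [ 579.6 -199.6] [20.7 18.7] 83.6
side handle all 165 z [ 92.2 123.3 136. ] rect [ 580.1 -199.7] [20.7 19.7] 83.6
side bridge 235 z [88.4 92.9 94.7] rect [571.9 172.1] [ 40.9 131.2] 14.9
side bush 80 z [ 96.8 105.5 109.2] rect [571.6 173.2] [29.5 30. ] 31.0
side bench 6575 z [-1.6  1.3  4.5] rect [ 559.  -176.4] [278.2 279.2] 56.9
```

View pics/c1.png

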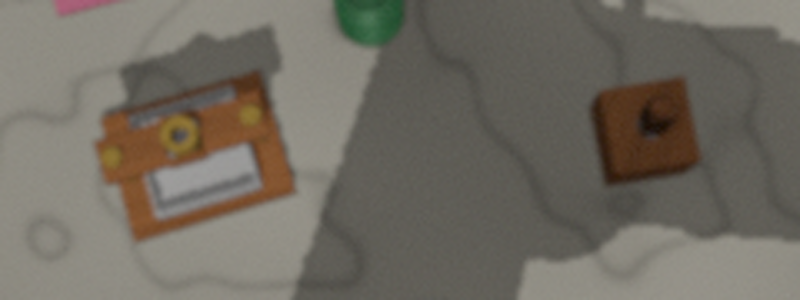

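The crop shows the bush ring at crop (180,135) and the handle at (660,108). Next I'll move above the rod so the wrist camera can measure it more accurately.

Call:
step_arm(
  series=[40, 30, 10, 0, 0, 40, 30, 10, 0, 0, 40, 30, 10, 0, 0, 40, 30, 10, 0, 0, 40, 30, 10, 0, 0, 40, 30, 10, -0.05, 0, 40, 30, 10, -0.05, 0, 40, 30, 10, -0.05, 0, 40, 30, 10, -0.05, 0, 40, 35, 10, -0.05, 0, 20, 30, 0, 0, 0, 0, 0, 0, 0, 0, 0, 0, 0, 0, 0],
)

```text
clock: 1.72
eef_pos: [558.3, -197.7, 330.1]
eef_rot: [-3.142, 0.001, 0.005]
wrist_force: [0.6, 0.0, 0.5]
finger_gap: 94.1
finger_force: 0.0
```

```bash
python3 - <<'E'
from h import *
s=manip.read_state(); p,d,i=snap('wrist'); print(s['clock'],s['eef_pos'],s['eef_rot'],i)
cv2.imwrite('pics/w1.png',cv2.resize(p,(800,600)))
E
```

```text
1.725 [ 558.25181273 -197.66879871  330.11282247] [-3.14151167e+00  7.36290122e-04  4.73842689e-03] {'fovy': 61.371960461121105, 'cx': 260.443926404702, 'cy': 191.25263134933468, 'eye': array([ 625.88577054, -197.95547179,  483.69980371]), 'orientation': array([ 2.90312990e+00,  8.70426593e-04, -1.56564853e+00])}
```

View pics/w1.png

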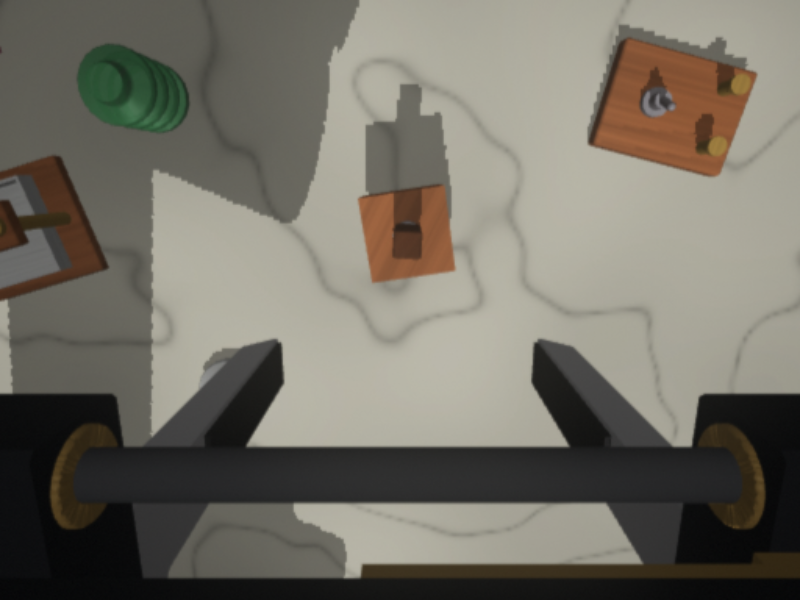

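The wrist view shows the rest at (407,233), turned about 8°, with the dark handle at (407,240) roughly square to the picture. I'll measure both from depth.

```bash
cat >> h.py <<'E'
def rep(w,name,c,r,z0,z1):
    m=(np.hypot(w[...,0]-c[0],w[...,1]-c[1])<r)&(w[...,2]>z0)&(w[...,2]<z1); q=w[m]
    if len(q)<5: print(name,len(q)); return
    t=cv2.minAreaRect(q[:,:2].astype(np.float32)); print(name,len(q),'z',np.percentile(q[:,2],[5,50,95]).round(1),'rect',np.round(t[0],1),np.round(t[1],1),round(t[2],1),'med',np.median(q,0).round(1))
E
python3 - <<'E'
from h import *
p,d,i=load('wrist'); w=cloud(d,i)
rep(w,'rest',(579,-197),60,66,78); rep(w,'handle top',(579,-197),30,128,145); rep(w,'handle',(579,-197),30,85,145); rep(w,'bench',(579,-197),120,-8,8)
for a in ((66,78),(128,145)):
    m=((np.hypot(w[...,0]-579,w[...,1]+197)<60)&(w[...,2]>a[0])&(w[...,2]<a[1])).astype(np.uint8); m=cv2.morphologyEx(m,cv2.MORPH_OPEN,np.ones((3,3)))
    q=w[m>0]; t=cv2.minAreaRect(q[:,:2].astype(np.float32)); print(a,t,[np.percentile(q[:,k],[1,99]).round(1) for k in (0,1)])
E
```

```text
rest 2627 z [70.1 71.5 72.8] rect [ 579.1 -197.7] [70.2 70. ] 8.8 med [ 583.5 -197.4   71.5]
handle top 331 z [130.5 132.3 133.7] rect [ 579.6 -197.5] [19.9 20. ] 89.5 med [ 579.9 -197.4  132.3]
handle 389 z [104.  132.1 133.6] rect [ 579.6 -197.5] [19.9 20. ] 89.5 med [ 581.1 -197.4  132.1]
bench 17461 z [-2.  -0.5  0.9] rect [ 579.1 -196.9] [239.  239.4] 82.3 med [ 5.929e+02 -1.967e+02 -5.000e-01]
(66, 78) ((579.1428833007812, -197.71942138671875), (70.23519134521484, 70.04134368896484), 8.823439598083496) [array([543.2, 615.8]), array([-233.7, -161.1])]
(128, 145) ((579.5525512695312, -197.53707885742188), (19.858186721801758, 19.950668334960938), 89.47954559326172) [array([569.8, 589.4]), array([-207.3, -188.7])]
```

Call:
step_arm(
  series=[21, 0, -40, 0, 0, 0, 0, -50, 0, 0, 0, 0, -50, 0, 0, 0, 0, -40, 0, 0, 0, 0, -25, 0, 0, 0, 0, -14, 0, 0, 0, 0, 0, 0, 0, 0, 0, 0, 0, 0.5, 0, 0, 0, 0, 1, 0, 0, 0, 0, 1, 0, 0, 0, 0, 1, 0, 0, 0, 0, 1, 0, 0, 0, 0, 1],
  squeeze=40,
)

```text
clock: 3.4
eef_pos: [579.6, -197.2, 111.5]
eef_rot: [-3.142, -0.0, 0.005]
wrist_force: [0.1, -0.8, -0.8]
finger_gap: 37.2
finger_force: 0.0
```

Call:
step_arm(
  series=[0, 0, 0, 0, 1, 0, 0, 0, 0, 1, 0, 0, 0, 0, 1, 0, 0, 0, 0, 1],
)

```text
clock: 3.9
eef_pos: [579.6, -197.3, 111.4]
eef_rot: [3.142, 0.0, 0.005]
wrist_force: [-0.1, -0.5, -0.5]
finger_gap: 19.9
finger_force: 39.8
```

Call:
step_arm(
  series=[0, 0, 10, 0, 1, 0, 0, 25, 0, 1, 0, 0, 40, 0, 1, 0, 0, 40, 0, 1, 0, 0, 25, 0, 1, -6, 40, 0, 0, 1, -6, 50, 0, 0, 1, -8, 50, 0, 0, 1, -8, 50, 0, 0, 1, -8, 50, 0, 0, 1, -8, 50, 0, 0, 1, -8, 45, 0, 0, 1, -8, 37, 0, 0, 1, 0, 0, 0, 0, 1, 0, 0, 0, 0, 1, 0, 0, 0, 0, 1],
)

```text
clock: 5.9
eef_pos: [519.9, 173.8, 251.6]
eef_rot: [3.142, -0.0, 0.004]
wrist_force: [-0.2, -0.5, -1.4]
finger_gap: 19.9
finger_force: 39.8
```

```bash
python3 - <<'E'
from h import *
s=manip.read_state(); p,d,i=snap('wrist'); print(s['clock'],s['eef_pos'],s['eef_rot'],s['finger_gap'])
cv2.imwrite('pics/w2.png',cv2.resize(p,(800,600)))
w=cloud(d,i); c=(571.5,175)
rep(w,'bridge',c,80,88,94.5); rep(w,'bush',c,20,99,125)
m=(np.hypot(w[...,0]-c[0],w[...,1]-c[1])<21)&(w[...,2]>102)&(w[...,2]<125)
v,u=np.nonzero(m); print('px',u.min(),u.max(),v.min(),v.max()); print(cv2.minEnclosingCircle(w[m][:,:2].astype(np.float32)))
y0,x0=max(v.mean()-40,0),max(u.mean()-50,0); print(x0,y0)
cv2.imwrite('pics/w2c.png',cv2.resize(p[int(y0):int(y0)+80,int(x0):int(x0)+100],(800,640),interpolation=cv2.INTER_CUBIC)[:600])
E
```

```text
5.9 [519.89922498 173.78964017 251.63769844] [ 3.14155450e+00 -2.29731072e-04  3.53464695e-03] 19.8846487838317
bridge 4205 z [90.1 91.4 92.7] rect [570.9 173.3] [ 39.9 133.9] 16.8 med [571.5 172.   91.4]
bush 592 z [103.6 105.6 106.8] rect [570.7 173.1] [27.9 27.5] 0.3 med [570.9 173.1 105.6]
px 246 276 116 147
((570.7903442382812, 173.14761352539062), 14.385334014892578)
210.82682512733447 91.3327674023769
```

View pics/w2.png

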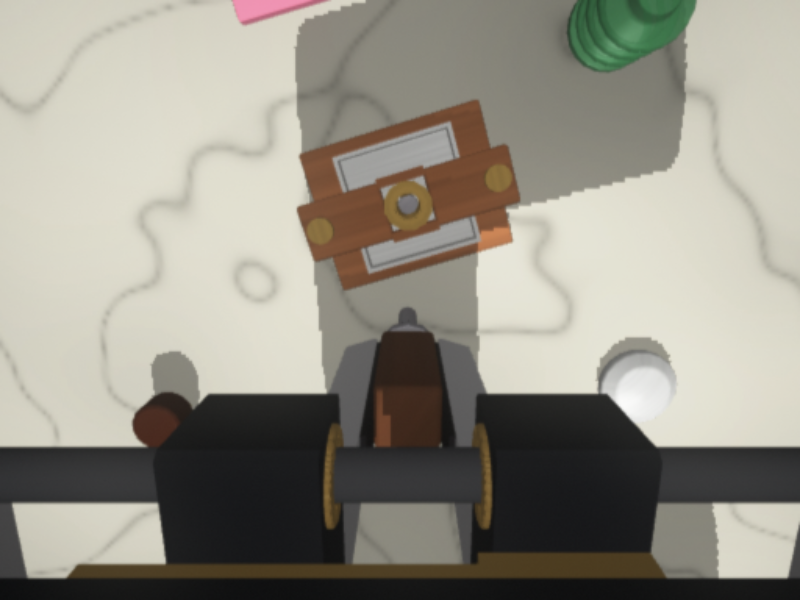

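View pics/w2c.png

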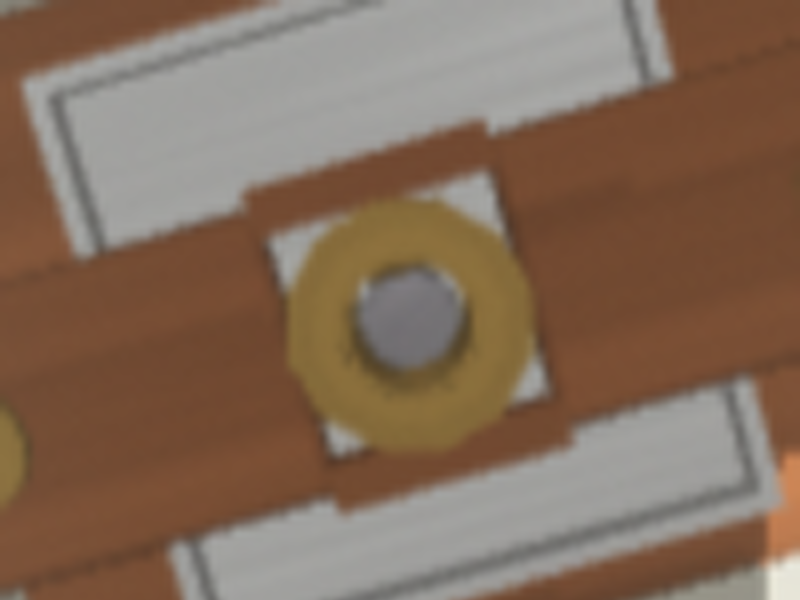

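The bush rim is at (571, 173, about 106), and the slug is visible in the bore at crop (410,318). I'll move above it and enter gently.

Call:
step_arm(
  series=[15, 0, 0, 0, 1, 20, 0, 0, 0, 1, 12, -0.7, 0, 0, 1, 4, 0, 0, 0, 1, 0, 0, -15, 0, 1, 0, 0, -20, 0, 1, 0, 0, -14, 0, 1, 0, 0, -3, 0, 1, 0, 0, -3, 0, 1, 0, 0, -3, 0, 1, 0, 0, 0, 0, 1],
)

```text
clock: 7.32
eef_pos: [570.6, 174.1, 193.5]
eef_rot: [-3.142, -0.0, 0.005]
wrist_force: [-0.4, -0.6, -0.9]
finger_gap: 19.5
finger_force: 39.8
```

Call:
step_arm(
  series=[0, -0.8, 0, 0, 1, 0, 0, 0, 0, 1, 0, 0, -2, 0, 1, 0, 0, -2, 0, 1, 0, 0, -2, 0, 1, 0, 0, 0, 0, 1],
)

```text
clock: 8.07
eef_pos: [570.5, 173.2, 187.2]
eef_rot: [3.142, 0.0, 0.005]
wrist_force: [-0.0, -0.2, -0.6]
finger_gap: 19.7
finger_force: 39.8
```

Call:
step_arm(
  series=[0, 0, -2, 0, 1, 0, 0, -2, 0, 1, 0, 0, -2, 0, 1, 0, 0, -2, 0, 1, 0, 0, -2, 0, 1, 0, 0, -2, 0, 1],
  squeeze=50,
)

```text
clock: 8.82
eef_pos: [571.0, 173.3, 177.0]
eef_rot: [-3.141, -0.002, 0.005]
wrist_force: [-4.1, -1.3, 14.7]
finger_gap: 19.9
finger_force: 49.8
```

Call:
step_arm(
  series=[0, 0, -1.5, 0, 1, 0, 0, -1.5, 0, 1, 0, 0, -1.5, 0, 1, 0, 0, -1.5, 0, 1, 0, 0, -1.5, 0, 1, 0, 0, -1.5, 0, 1],
)

```text
clock: 9.57
eef_pos: [571.0, 173.3, 168.0]
eef_rot: [-3.141, -0.002, 0.005]
wrist_force: [-4.1, -1.5, 10.6]
finger_gap: 19.6
finger_force: 49.8
```

Call:
step_arm(
  series=[0, 0, -1.5, 0, 1, 0, 0, -1.5, 0, 1, 0, 0, -1.5, 0, 1, 0, 0, -1.5, 0, 1, 0, 0, -1.5, 0, 1, 0, 0, -1.5, 0, 1, 0, 0, -1.5, 0, 1, 0, 0, -1.5, 0, 1],
)

```text
clock: 10.58
eef_pos: [570.9, 173.3, 155.8]
eef_rot: [-3.141, -0.002, 0.005]
wrist_force: [-4.0, -2.5, 13.8]
finger_gap: 19.6
finger_force: 49.8
```

Call:
step_arm(
  series=[0, 0, -1, 0, 1, 0, 0, -1, 0, 1, 0, 0, -1, 0, 1, 0, 0, -1, 0, 1, 0, 0, -1, 0, 1, 0, 0, -1, 0, 1],
)

```text
clock: 11.32
eef_pos: [570.7, 173.3, 149.0]
eef_rot: [-3.141, -0.001, 0.005]
wrist_force: [-0.7, -1.7, 3.0]
finger_gap: 19.7
finger_force: 49.8
```

Call:
step_arm(
  series=[0, 0, -0.5, 0, 1, 0, 0, -0.5, 0, 1, 0, 0, -0.5, 0, 1, 0, 0, 0, 0, 1],
)

```text
clock: 11.82
eef_pos: [570.6, 173.3, 146.8]
eef_rot: [3.142, 0.0, 0.005]
wrist_force: [-0.4, -0.6, -1.3]
finger_gap: 19.9
finger_force: 49.8
```

Call:
step_arm(
  series=[0, 0, -0.4, 0, 1, 0, 0, -0.4, 0, 1, 0, 0, 0, 0, 1],
)

```text
clock: 12.2
eef_pos: [570.6, 173.3, 146.1]
eef_rot: [3.142, 0.0, 0.005]
wrist_force: [1.0, -0.1, -1.1]
finger_gap: 20.2
finger_force: 49.8
```

Call:
step_arm(
  series=[0, 0, -0.4, 0, 1, 0, 0, -0.4, 0, 1, 0, 0, 0, 0, 1],
)

```text
clock: 12.58
eef_pos: [570.7, 173.3, 145.7]
eef_rot: [-3.142, -0.0, 0.005]
wrist_force: [-1.8, -0.8, 4.1]
finger_gap: 19.8
finger_force: 49.8
```

Call:
step_arm(
  series=[0, 0, -0.3, 0, 1, 0, 0, 0, 0, 1],
)

```text
clock: 12.82
eef_pos: [570.7, 173.3, 145.7]
eef_rot: [-3.141, -0.001, 0.005]
wrist_force: [-3.3, -2.0, 7.0]
finger_gap: 20.1
finger_force: 49.8
```

Call:
step_arm(
  series=[0, 0, -0.3, 0, 1, 0, 0, 0, 0, 1, 0, 0, 0, 0, 1, 0, 0, 0, 0, 1],
)

```text
clock: 13.32
eef_pos: [570.7, 173.3, 145.7]
eef_rot: [-3.141, -0.001, 0.005]
wrist_force: [-3.5, -0.9, 9.4]
finger_gap: 19.7
finger_force: 49.8
```

```bash
python3 - <<'E'
from h import *
p,d,i=snap('side'); cv2.imwrite('pics/s2.png',cv2.resize(p[115:200,215:305],(800,600),interpolation=cv2.INTER_CUBIC))
E
```

```text
(no output)
```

View pics/s2.png

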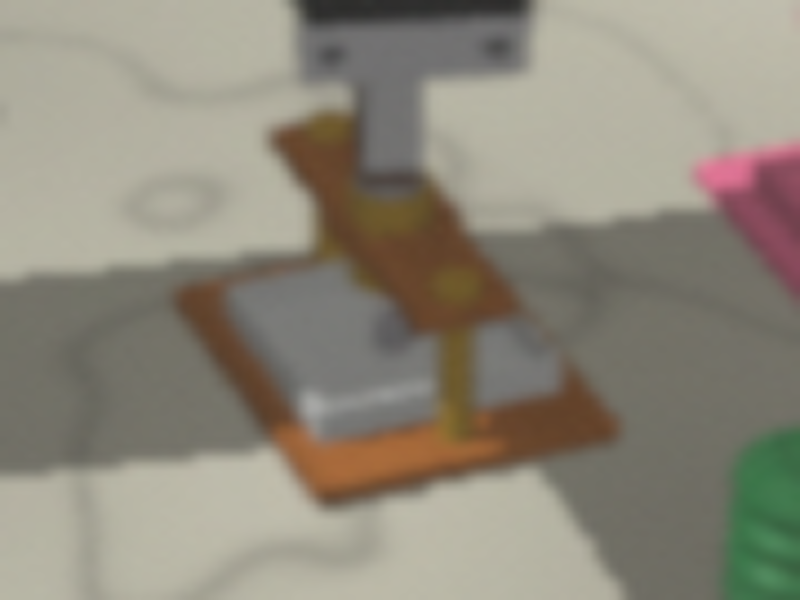

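The crop shows the collar bedded on the rim at (390,185) and the dark slug lying in the tray at (392,325), so I'll draw the rod out and go back to the rest.

Call:
step_arm(
  series=[0, 0, 3, 0, 1, 0, 0, 10, 0, 1, 0, 0, 20, 0, 1, 0, 0, 30, 0, 1, 0, 0, 30, 0, 1, 0, 0, 12, 0, 1, 0, -30, 0, 0, 1, 0, -45, 0, 0, 1, 2, -50, 0, 0, 1, 2, -50, 0, 0, 1, 2, -50, 0, 0, 1, 2, -50, 0, 0, 1, 1, -50, 0, 0, 1, 0, -35, 0, 0, 1, 0, -11, 0, 0, 1, 0, 0, 0, 0, 1, 0, 0, 0, 0, 1],
)

```text
clock: 15.5
eef_pos: [579.8, -196.5, 249.7]
eef_rot: [-3.141, 0.0, 0.006]
wrist_force: [0.3, 0.4, -1.1]
finger_gap: 20.0
finger_force: 49.8
```

Tip is at about 158. Next I'll lower to just above the mouth (TCP about 166) and check the force on entering.

Call:
step_arm(
  series=[-0.4, -1, -20, 0, 1, 0, 0, -30, 0, 1, 0, 0, -20, 0, 1, 0, 0, -8, 0, 1, 0, 0, -4, 0, 1, 0, 0, -4, 0, 1, 0, 0, -4, 0, 1, 0, 0, 0, 0, 1],
)

```text
clock: 16.5
eef_pos: [579.1, -198.7, 159.6]
eef_rot: [-3.142, 0.0, 0.005]
wrist_force: [0.0, 0.7, -0.8]
finger_gap: 19.8
finger_force: 49.8
```

Call:
step_arm(
  series=[0.3, 1, 0, 0, 1, 0, 0, -6, 0, 1, 0, 0, -8, 0, 1, 0, 0, -8, 0, 1, 0, 0, -8, 0, 1, 0, 0, -7, 0, 1, 0, 0, -5, 0, 1, 0, 0, -2, 0, 1, 0, 0, 0, 0, 1],
)

```text
clock: 17.62
eef_pos: [579.5, -197.8, 115.8]
eef_rot: [3.142, -0.0, 0.005]
wrist_force: [0.7, 0.2, -0.6]
finger_gap: 19.8
finger_force: 49.8
```

Call:
step_arm(
  series=[0, 0, -1.5, 0, 1, 0, 0, -1, 0, 1, 0, 0, -0.8, 0, 1, 0, 0, -0.6, 0, 1, 0, 0, 0, 0, 1],
)

```text
clock: 18.25
eef_pos: [579.5, -197.7, 111.8]
eef_rot: [-3.142, 0.0, 0.005]
wrist_force: [0.7, 0.8, -0.5]
finger_gap: 19.6
finger_force: 49.8
```

Call:
step_arm(
  series=[0, 0, -0.4, 0, 1, 0, 0, -0.3, 0, 1, 0, 0, 0, 0, 1],
)

```text
clock: 18.62
eef_pos: [579.6, -197.7, 111.4]
eef_rot: [3.142, -0.0, 0.005]
wrist_force: [-2.1, 0.1, 3.0]
finger_gap: 19.6
finger_force: 49.8
```

The collar is on the wood, so I'll release the rod and retreat upward.

Call:
step_arm(
  series=[0, 0, 0, 0, 0.6, 0, 0, 0, 0, 0.4, 0, 0, 0, 0, 0.3, 0, 0, 0, 0, 0.3, 0, 0, 0, 0, 0.3, 0, 0, 10, 0, 0.3, 0, 0, 25, 0, 0.3, 0, 0, 40, 0, 0.3, 0, 0, 50, 0, 0.3, 0, 0, 50, 0, 0.3, -21, 0, 44, 0, 0.3, 0, 0, 0, 0, 0.3, 0, 0, 0, 0, 0.3],
)

```text
clock: 20.25
eef_pos: [558.4, -197.7, 329.8]
eef_rot: [-3.141, 0.0, 0.005]
wrist_force: [-0.2, -0.7, -0.6]
finger_gap: 65.5
finger_force: 0.0
```

```bash
python3 - <<'E'
from h import *
p,d,i=snap('wrist'); w=cloud(d,i)
rep(w,'rest',(579,-197),60,66,76); rep(w,'handle top',(579,-197),30,128,145)
p,d,i=snap('top'); w=cloud(d,i)
cv2.imwrite('pics/t2.png',cv2.resize(p[110:270,80:320],(800,533),interpolation=cv2.INTER_CUBIC))
E
```

```text
rest 2635 z [70.1 71.5 72.8] rect [ 579.3 -197.7] [70.1 70. ] 9.0 med [ 583.5 -197.3   71.5]
handle top 321 z [130.9 132.2 133.6] rect [ 579.5 -198.3] [19.6 18.9] 89.7 med [ 580.  -198.4  132.2]
```

View pics/t2.png

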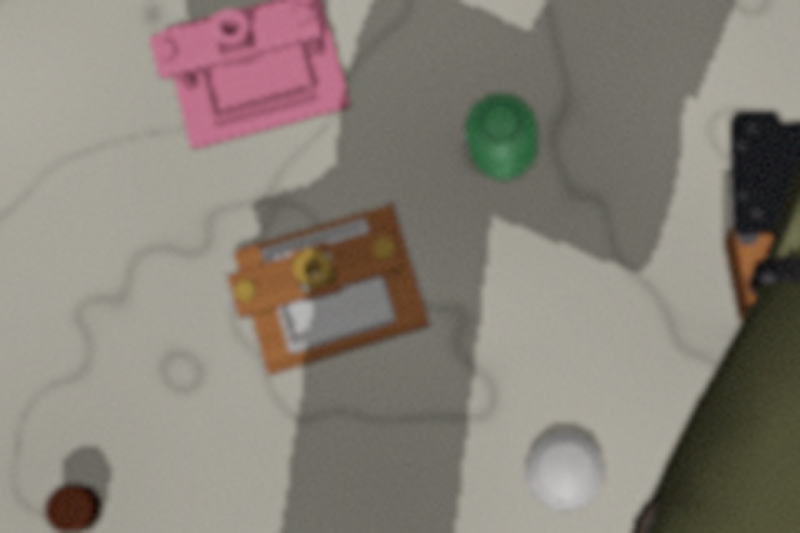

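The rod is home: handle top at z 132, upright, and within 1 mm of the rest's centre. The top view shows the bore at (315,268) now empty of the slug and the other objects where they were.

```bash
python3 -c "
from cell import manip; print(manip.sign_off())"
```

```text
the job is handed in; nothing more can be done
None
```

The slug is out in the tray, the collar bedded on the bush at about 10 N, and the rod is back in its rest and released; the job is handed in at about 20 s, with no verdict shown.

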